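# Shut the sample box and wedge up its levelling plate

## Task

Shut the blue lid of the loaded white box that stands on the hinged levelling plate. Then take the orange wedge by its grip block and, with it lying flat on the worktop, push its thin end straight in under the middle of the plate's front edge until the plate just lifts clear of its two black rest pads, a few millimetres (about 3, and at no time more than 6). Finish while still gripping the wedge there, with the plate's front carried by the wedge alone; leave the bottle, the jar and the stopper where they are.

Things in the scene. Friction and masses are not known exactly. Their poses are not given: they have to be found in the camera images.
- levelling_base: dark steel U-shaped base, fixed, 146x150 mm. Origin: its middle, on the worktop; +x from open front to hinge at the back. Two side rails (18 wide, 9 high, at y = -66 and +66, x = -71 to 75 mm), rear bar x = 61 to 75; between the rails is bare worktop, 114 mm wide. Black rest pad on each rail at x = -58, top at z = 12 mm. White box on the plate: base x = -41 to 63 mm, 120 wide, rim at z = 65 mm
- tilt_plate (a joint): tilt (rad) of the aluminium plate, 8 mm thick, 150 wide, about a pin at the back: base x = +68, z = 16 mm; front edge at base x = -75, 143 mm from the pin. 0: level, resting on both pads, underside 12 mm above the worktop; grows as the front rises, 0.007 rad per mm at the front edge. With the box it bears on the front edge with about 4 N
- plate_front (a point): middle of the lower front edge of the aluminium plate, where the wedge goes under: base x = -75, y = 0, z = 12 mm while the plate rests on its pads
- box_lid (a joint): opening (rad) of the blue lid (108x124x5 mm, plus a 40 mm wide, 10 mm long tab at the front edge), hinged on the far (+x) rim of the box. 0: shut, top face at z = 70 mm; grows as its front swings up and back. Stiff hinge: stays where left, 1 to 2 N on its front part move it. Starts at 0.6 to 1.1
- lid_hinge (a point): middle of the lid's hinged far edge, on its top face: base x = 63, z = 70 mm with the lid shut; its z axis is the outward normal of the lid's top face
- lid_front (a point): middle of the free front edge of the lid, on its top face, 108 mm from lid_hinge (without the tab)
- wedge: loose orange wedge, 116 mm long, 30 wide, 0.08 to 0.17 kg. Origin: underside, below the middle of the grip block; +x to the thin end. Block: x = -22 to 22 mm, 42 high, black ribs on both sides; grip across the 30 mm. Ramp falls straight from 21 mm high at x = 22 to 3 mm at x = 94 (1 in 4): meets the resting plate's edge 36 mm behind the tip; each 4 mm more lifts it 1 mm
- wedge_tip (a point): middle of the wedge's thin end, on its underside (wedge x = +94 mm)
- brown_bottle: small brown dropper bottle with black cap, 38 mm across, 85 mm high, loose; leave it alone. Origin: middle of its underside
- jar: white jar with blue screw cap, 52 mm across, 60 mm high, loose; leave it alone. Origin: middle of its underside
- stopper: grey rubber stopper, 34 mm across, 30 mm high, loose; leave it alone. Origin: middle of its underside

How it is judged:
By the outcome, as a careful person would: the job done as asked, in the order asked, and still so for the second after the job is handed in, while the arm keeps its last pose, push and grip.
It also fails if it takes over 51 s, if anything falls off the work surface, if the arm or the gripper's body presses on something with over 40 N, if the wrist force passes 120 N, or if a joint passes its speed limit or range.

## Robot

A 6-joint arm with a two-finger parallel gripper is mounted at the origin on a cart in front of the work surface, level with it; the furniture and walls round the work are solid. World frame = base frame: x ahead of the robot, y to its left, z up, the work surface at z = 0. Lengths are in m, angles in rad, forces in N, time in s.
With the tool pointing down it reaches from about 0.375 to 0.975 m from the base axis. Payload 3.8 kg.
Tool frame: the origin (TCP) lies at the very end of the fingers, on their centre line; the grasp point (between the pads) lies bot.grip_point_offset behind it (bot.grip_point_offset is the distance from the TCP to the grasp point, in m); z points along the fingers, y is the line along which they close (so a half turn about z gives the same grasp; the last joint's range is limited). The gripper opens to 85 mm and grips with 20 to 120 N. Pads are 22 mm wide; open, the fingers measure 114 mm over their backs; the gripper's body (76 mm by 85 mm) begins 54 mm behind the grasp point. The pads swing forward as they close: fully open they stand 13 mm farther back than shut.
Start: joints at [-1.245, 0.264, 1.604, -0, 1.274, -0.037], TCP at [0.24, -0.631, 0.231] pointing down, gripper open.
Joint ranges: [-2.63, 2.63], [-0.94, 2.18], [0.31, 2.57], [-1.31, 4.45], [0, 2.66], [-2.55, 2.55]. Speed limits (rad/s): [2.57, 2.57, 3.14, 3.14, 3.14, 3.14].

## Interface

Orientations are given as a rotation vector (axis times angle).
In Python, from workcell import bot, vision gives the robot as it stands.
- The arm moves only by the tool play_rows, never from a script. Its argument "rows" is a list of rows, each an object of numbers: "dx", "dy", "dz": the shift along the tool's x, y, z as a fraction of full scale; "roll": the turn about the tool's z as a fraction of full scale; "fingers": the closure, from 0 (fully open) to 1 (shut). In form: [{"dx": .., "dy": .., "dz": .., "roll": .., "fingers": ..}, ...]. A call has 1 to 20 rows; each row shifts and turns the commanded pose from where the row before left it, along the tool's axes as they then stand; what a row does not reach is not made up. Full scale, the value 1, is 0.04 m for a shift and 4 degrees for a turn. A row lasts 1/12 s, in which the tool goes at most 41.7 mm and 7.16 degrees, less where a joint would pass 70% of its speed; a pose out of reach is approached as far as the arm can. A call with a number of a shift or a turn outside -1 to 1 is refused whole. A call with a gripper value outside its range is refused whole. The fingers move at their own pace and stop on an object; "grip_force" is the grip in N (left out, the last holds). Time passes only in rows, so rows that do not move let the fingers close. It gives the time, the measured TCP pose, the force and the opening at its end, in the units of the state.
- bot.read_state(): the state, without advancing time (a new reading comes with each control period).
- vision.read_camera(name): name is "scene" or "top"; returns a dict with "pixels" (384x512x3 uint8, red, green, blue), "depth" (384x512 float32, m along the optical axis (not along the pixel's ray), 0 where there is no reading), "fx", "fy", "cx", "cy" (pixels), "R" (3x3) and "t" (3): a world point X has camera coordinates R X + t. Camera axes: x right, y down, z forward; pixel columns grow to the right and rows downward; lengths in m; the calibration is good to about 2 mm. A picture is of the moment at which its call begins.
- bot.finish_job(): hands the job in, once; it reports no verdict.
The state is a dict: "time": time; "q": joint angles; "joint_vel": joint speeds; "joint_torque": joint torques, N m; "tool_pos": TCP position; "tcp_rot": TCP orientation; "wrist_force": force on the tool from outside, world axes, zero at the start; "torque": the same for the moment, N m; "width": opening from 0.0 (shut) to 1.0 (fully open).
Only numpy, scipy, OpenCV 4.12 (cv2) and the standard library are available. Lean on these libraries where they do the work, as an engineer would, in place of code of your own. Each camera call takes 0.05 s, during which the arm holds its last target. There are 200 camera calls.

## Working session

There is one attempt and no reset: what is moved stays moved. The work goes in short steps, Python scripts to look and compute and a tool call to move; the robot and the scene stay as the last step left them, time stands still between calls to the robot, and variables do not carry over. Pictures are saved under pics/ and viewed, on a budget of 10 in all, crops included, one or two more only if the job needs it, and the job is handed in when it is done.

Besides the shell and the picture viewer there is one more tool, called after "Call:" as name([rows], argument=value, ...), one row to a line, values as JSON. play_rows: Moves the arm, as the interface text tells. Its arguments: {"type":"object","properties":{"rows":{"type":"array","items":{"type":"object","properties":{"dx":{"type":"number","minimum":-1,"maximum":1},"dy":{"type":"number","minimum":-1,"maximum":1},"dz":{"type":"number","minimum":-1,"maximum":1},"roll":{"type":"number","minimum":-1,"maximum":1},"fingers":{"type":"number"}}}},"grip_force":{"type":"number"}},"required":["rows"]}

```bash
mkdir -p pics; cat > h.py <<'E'
import numpy as np, cv2
from workcell import bot, vision
def cam(n):
    c=vision.read_camera(n); return c
def cloud(c):
    d=c["depth"]; v,u=np.indices(d.shape)
    P=np.stack([(u-c["cx"])/c["fx"]*d,(v-c["cy"])/c["fy"]*d,d],-1)
    return (P-np.array(c["t"]))@np.array(c["R"])
def ray(c,u,v,z):
    R=np.array(c["R"]);o=-R.T@np.array(c["t"]);r=R.T@np.array([(u-c["cx"])/c["fx"],(v-c["cy"])/c["fy"],1])
    return o+r*(z-o[2])/r[2]
def save(c,n): cv2.imwrite(f"pics/{n}.png",c["pixels"][...,::-1])
E
python3 - <<'E'
from h import *
for n in("top","scene"):
    c=cam(n);save(c,n+"0");np.savez(n+"0.npz",**c)
    R=np.array(c["R"]);print(n,-R.T@c["t"],c["fx"],R.round(2).tolist())
s=bot.read_state();print(s,bot.grip_point_offset)
E
```

```text
top [ 0.41212555 -0.08820119  1.03716584] 356.70111753810045 [[0.01, -1.0, 0.0], [-0.99, -0.01, -0.17], [0.17, 0.0, -0.99]]
scene [0.18914105 0.63492195 0.43419861] 357.3867192229075 [[-0.88, -0.48, -0.02], [-0.17, 0.35, -0.92], [0.45, -0.81, -0.38]]
{'time': 0.1, 'q': array([-1.24490138e+00,  2.64683992e-01,  1.60524356e+00, -3.71741714e-05,
        1.27371794e+00, -3.69262959e-02]), 'joint_vel': array([ 1.88077987e-03, -2.90192138e-03, -1.30969212e-03, -5.81898310e-05,
        5.27745067e-04,  1.07299944e-03]), 'joint_torque': array([ 5.44725044e-04, -5.16706288e+01, -3.68588698e+01, -1.15516352e-05,
        6.27605041e-03,  1.46193764e-05]), 'tool_pos': array([ 0.23932226, -0.63043427,  0.23007907]), 'tcp_rot': array([-3.08804344e+00, -5.66448697e-01,  5.19185586e-04]), 'wrist_force': array([-0.71289787, -0.22801405,  0.02922251]), 'torque': array([ 0.00586877, -0.00184902, -0.03688124]), 'width': 1.0025132401714305} 0.0187
```

View pics/top0.png

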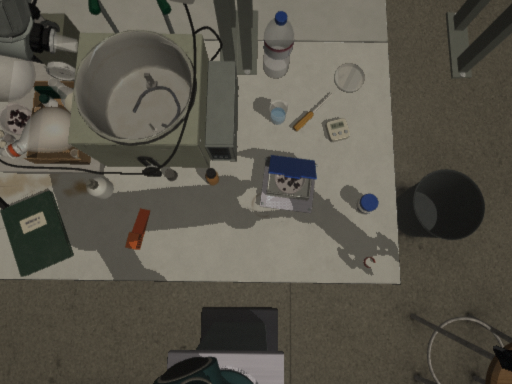

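View pics/scene0.png

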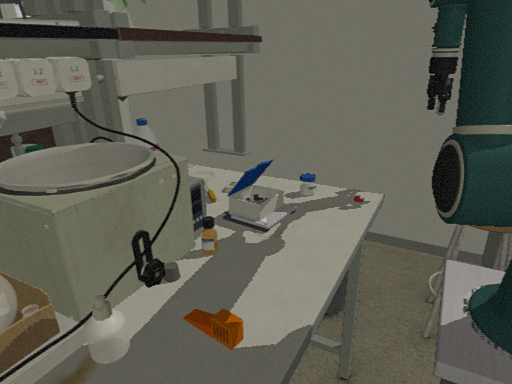

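The top view shows the wedge at about (138,230), the box with its lid open at (288,185), the bottle at (211,177), the stopper at (170,174) and the jar at (368,203). Now I'll measure.

```bash
python3 - <<'E'
from h import *
for n in("top","scene"):
    c=dict(np.load(n+"0.npz"));P=cloud(c);hsv=cv2.cvtColor(c["pixels"],cv2.COLOR_RGB2HSV)
    def comps(m,name,mn):
        k,l,st,ce=cv2.connectedComponentsWithStats(m.astype(np.uint8))
        for i in range(1,k):
            if st[i,4]<mn: continue
            q=P[(l==i)&(c["depth"]>0)]
            if len(q)==0: continue
            m_=np.median(q,0)
            if not(0.3<m_[0]<1 and -0.6<m_[1]<0.6): continue
            print(n,name,st[i],"med",m_.round(3),"lo",np.percentile(q,3,0).round(3),"hi",np.percentile(q,97,0).round(3))
    H,S,V=[hsv[...,i] for i in range(3)]
    comps((H<14)&(S>150)&(V>80),"orange",60)
    comps((H>100)&(H<125)&(S>130)&(V>50),"blue",60)
    # lid plane
    if n=="top":
        for nm,mask in(("lid",(H>100)&(H<125)&(S>130)),):
            sel=mask&(P[...,0]>0.4)&(P[...,0]<.8)&(abs(P[...,1]+.09)<.12)&(P[...,2]>.03)&(P[...,2]<.2)
            q=P[sel];m=q.mean(0);print("lid n",len(q),m,np.linalg.svd(q-m)[2][2]) if len(q)>5 else 0
        sel=(H<14)&(S>150)&(P[...,0]<.6)&(P[...,1]>.1)&(P[...,1]<.45)
        pts=np.argwhere(sel)[:,::-1].astype(np.float32)
        r=cv2.minAreaRect(pts);b=cv2.boxPoints(r);print("wedge rect",r);
        for u,v in b: print(ray(c,u,v,0.0).round(4),ray(c,u,v,.042).round(4))
    for (a,b_,name) in ():pass
c=dict(np.load("top0.npz"))
im=c["pixels"][...,::-1]
a=cv2.resize(im[140:225,235:340],None,fx=5.5,fy=5.5,interpolation=cv2.INTER_CUBIC)
b=cv2.resize(im[195:260,115:165],None,fx=4,fy=4,interpolation=cv2.INTER_CUBIC)
o=np.zeros((a.shape[0],a.shape[1]+b.shape[1],3),np.uint8);o[:,:a.shape[1]]=a;o[:b.shape[0],a.shape[1]:]=b
cv2.imwrite("pics/crop1.png",o);print(o.shape)
P=cloud(c)
for nm,u,v in(("bottle",211,177),("stopper",170,174),("jar",368,203)): print(nm,P[v,u])
E
```

```text
top orange [126 209  23  40 406] med [0.481 0.257 0.02 ] lo [0.432 0.239 0.006] hi [0.539 0.275 0.045]
top blue [276  12  11  12 106] med [ 0.987 -0.135  0.253] lo [ 0.975 -0.147  0.246] hi [ 1.    -0.123  0.256]
top blue [269 156  47  23 597] med [ 0.638 -0.166  0.129] lo [ 0.61  -0.225  0.081] hi [ 0.679 -0.117  0.158]
top blue [361 195  17  15 200] med [ 0.563 -0.391  0.061] lo [ 0.545 -0.411  0.057] hi [ 0.582 -0.372  0.064]
lid n 531 [ 0.64132495 -0.16082024  0.12499555] [ 0.75860044 -0.09311753  0.64486782]
wedge rect ((137.23846435546875, 228.29229736328125), (14.120634078979492, 40.95861053466797), 15.255118370056152)
[0.4345 0.2969 0.    ] [0.4336 0.2813 0.042 ]
[0.5495 0.2742 0.    ] [0.5439 0.2595 0.042 ]
[0.539  0.2335 0.    ] [0.5339 0.2205 0.042 ]
[0.4245 0.257  0.    ] [0.424  0.2431 0.042 ]
scene orange [183 309  34  31 461] med [0.504 0.263 0.01 ] lo [0.47  0.238 0.001] hi [0.539 0.275 0.02 ]
scene blue [228 160  45  36 422] med [ 0.638 -0.157  0.119] lo [ 0.607 -0.218  0.075] hi [ 0.676 -0.11   0.156]
scene blue [300 174  15   8  97] med [ 0.557 -0.378  0.059] lo [ 0.539 -0.408  0.05 ] hi [ 0.581 -0.367  0.061]
(468, 778, 3)
bottle [0.62406288 0.04608936 0.07823439]
stopper [0.64185201 0.17149211 0.03082083]
jar [ 0.56001952 -0.3884575   0.06083232]
```

View pics/crop1.png

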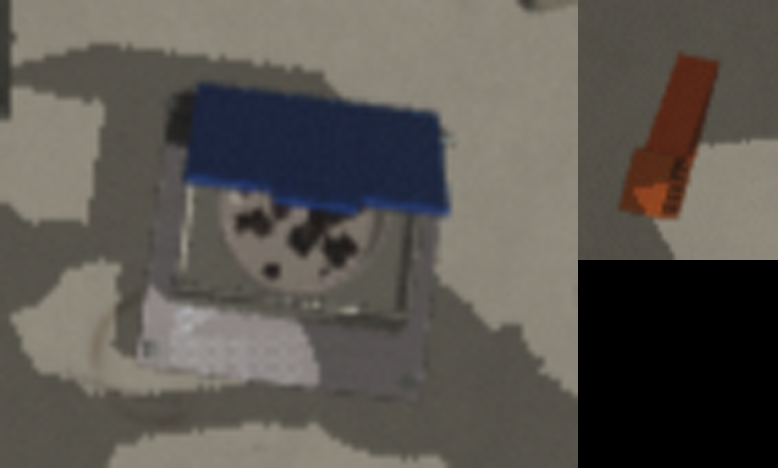

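The crop shows the plate's front corners at about (260.5,207.6) and (311,212.4) in top-image pixels. The lid is open and the wedge's ramp points to +x.

```bash
python3 - <<'E'
from h import *
c=dict(np.load("top0.npz"));P=cloud(c);hsv=cv2.cvtColor(c["pixels"],cv2.COLOR_RGB2HSV);H,S,V=[hsv[...,i] for i in range(3)]
L=ray(c,260.5,207.6,.02);R=ray(c,311,212.4,.02);d=L-R;print("corners",L,R,np.linalg.norm(d),"yaw",np.degrees(np.arctan2(-d[0],d[1])))
# plate points by depth; crisp front edge: rows along world pts z 0.012..0.03 near
sel=(P[...,2]>.014)&(P[...,2]<.027)&(P[...,0]>.45)&(P[...,0]<.7)&(P[...,1]>-.3)&(P[...,1]<-.05)&(c["depth"]>0)
k,l,st,ce=cv2.connectedComponentsWithStats(sel.astype(np.uint8));i=1+st[1:,4].argmax();q=P[l==i];print("plate n",len(q),q[:,2].mean())
r=cv2.minAreaRect(q[:,:2].astype(np.float32));print(r,cv2.boxPoints(r))
# box rim
q=P[(P[...,2]>.055)&(P[...,2]<.075)&(P[...,0]>.45)&(P[...,0]<.65)&(P[...,1]>-.3)&(P[...,1]<-.05)];print("rim",len(q),cv2.boxPoints(cv2.minAreaRect(q[:,:2].astype(np.float32))))
lid=(H>100)&(H<125)&(S>130)&(P[...,0]>.55)&(P[...,0]<.72)&(P[...,1]>-.3)&(P[...,1]<-.05)&(P[...,2]<.25)
pts=np.argwhere(lid)[:,::-1].astype(np.float32);q=P[lid];print("lid minz",q[:,2].min(),q[:,2].max());print(q[q[:,2].argmax()])
# wedge
o=(H<14)&(S>100)&(P[...,0]<.6)&(P[...,1]>.1)&(P[...,1]<.45)&(P[...,0]>.38)
q=P[o&(P[...,2]>.037)];print("block top",len(q),q.mean(0),cv2.minAreaRect(q[:,:2].astype(np.float32)))
q=P[o&(P[...,2]<.022)&(P[...,2]>.002)];m=q[:,:2].mean(0);ax=np.linalg.svd(q[:,:2]-m)[2][0];print("ramp axis",m,np.degrees(np.arctan2(ax[1],ax[0])))
for lo in np.arange(.43,.56,.01):
    w=q[(q[:,0]>=lo)&(q[:,0]<lo+.01)]
    if len(w): print(round(lo,2),len(w),w.mean(0).round(4),np.ptp(w[:,1]).round(3))
E
```

```text
corners [ 0.54880618 -0.09125586  0.02      ] [ 0.5368026  -0.23631908  0.02      ] 0.14555900441196334 yaw -4.730287161792625
plate n 855 0.021467518443946204
((0.6060695648193359, -0.16898904740810394), (0.14992238581180573, 0.12404496967792511), 83.01879119873047) [[ 0.53539586 -0.23585603]
 [ 0.6585212  -0.25093293]
 [ 0.67674327 -0.10212207]
 [ 0.55361795 -0.08704516]]
rim 200 [[ 0.571286   -0.22496676]
 [ 0.6270513  -0.23156735]
 [ 0.6411124  -0.11277139]
 [ 0.5853471  -0.1061708 ]]
lid minz 0.07475742351648308 0.16241015652263568
[ 0.61304379 -0.15136274  0.16241016]
block top 181 [0.44956449 0.26262142 0.04275233] ((0.45011013746261597, 0.2628353238105774), (0.03122537210583687, 0.04341088607907295), 76.16263580322266)
ramp axis [0.49993653 0.25121563] 177.2976917600875
0.43 6 [0.4353 0.2517 0.0111] 0.002
0.44 8 [0.4451 0.2492 0.0142] 0.004
0.45 7 [0.4547 0.2475 0.0124] 0.002
0.46 10 [0.4656 0.2499 0.0128] 0.047
0.47 24 [0.4754 0.254  0.0173] 0.029
0.48 45 [0.4849 0.2536 0.0174] 0.032
0.49 37 [0.4949 0.253  0.0155] 0.03
0.5 46 [0.5048 0.2522 0.0137] 0.031
0.51 35 [0.5151 0.2502 0.011 ] 0.031
0.52 34 [0.5244 0.2496 0.0089] 0.033
0.53 41 [0.5348 0.2469 0.0065] 0.032
0.54 5 [0.5428 0.2562 0.0052] 0.009
```

Call:
play_rows([
  {"roll": 1,"fingers": 1},
  {"roll": 1,"fingers": 1},
  {"roll": 1,"fingers": 1},
  {"roll": 1,"fingers": 1},
  {"roll": 1,"fingers": 1},
  {"roll": 1,"fingers": 1},
  {"roll": 0.95,"fingers": 1},
  {"fingers": 1},
  {"fingers": 1},
])

```text
validation failed for argument at $.ro...
```

Call:
play_rows([
  {"dx": 0.53,"dy": -0.83},
  {"dx": 0.53,"dy": -0.83},
  {"dx": 0.53,"dy": -0.83},
  {"dx": 0.53,"dy": -0.83},
  {"dx": 0.53,"dy": -0.83},
  {"dx": 0.53,"dy": -0.83},
  {"dx": 0.53,"dy": -0.83},
  {"dx": 0.53,"dy": -0.83},
  {"dx": 0.53,"dy": -0.83},
  {"dx": 0.53,"dy": -0.83},
  {"dx": 0.53,"dy": -0.83},
  {"dx": 0.53,"dy": -0.83},
  {"dx": 0.53,"dy": -0.83},
  {"dx": 0.53,"dy": -0.83},
  {"dx": 0.53,"dy": -0.83},
  {},
  {},
])

```text
validation failed for argument at $.ro...
```

Call:
play_rows([
  {"dx": 0,"dy": 0,"dz": 0,"roll": 1,"fingers": 1},
  {"dx": 0,"dy": 0,"dz": 0,"roll": 1,"fingers": 1},
  {"dx": 0,"dy": 0,"dz": 0,"roll": 1,"fingers": 1},
  {"dx": 0,"dy": 0,"dz": 0,"roll": 1,"fingers": 1},
  {"dx": 0,"dy": 0,"dz": 0,"roll": 1,"fingers": 1},
  {"dx": 0,"dy": 0,"dz": 0,"roll": 1,"fingers": 1},
  {"dx": 0,"dy": 0,"dz": 0,"roll": 0.95,"fingers": 1},
  {"dx": 0,"dy": 0,"dz": 0,"roll": 0,"fingers": 1},
  {"dx": 0,"dy": 0,"dz": 0,"roll": 0,"fingers": 1},
])

```text
time: 0.85
tool_pos: [0.2394, -0.6307, 0.2307]
tcp_rot: [-3.135, 0.189, 0.001]
wrist_force: [-0.9, -0.2, -0.9]
width: -0.003
```

Call:
play_rows([
  {"dx": 0.53,"dy": -0.83,"dz": 0,"roll": 0,"fingers": 1},
  {"dx": 0.53,"dy": -0.83,"dz": 0,"roll": 0,"fingers": 1},
  {"dx": 0.53,"dy": -0.83,"dz": 0,"roll": 0,"fingers": 1},
  {"dx": 0.53,"dy": -0.83,"dz": 0,"roll": 0,"fingers": 1},
  {"dx": 0.53,"dy": -0.83,"dz": 0,"roll": 0,"fingers": 1},
  {"dx": 0.53,"dy": -0.83,"dz": 0,"roll": 0,"fingers": 1},
  {"dx": 0.53,"dy": -0.83,"dz": 0,"roll": 0,"fingers": 1},
  {"dx": 0.53,"dy": -0.83,"dz": 0,"roll": 0,"fingers": 1},
  {"dx": 0.53,"dy": -0.83,"dz": 0,"roll": 0,"fingers": 1},
  {"dx": 0.53,"dy": -0.83,"dz": 0,"roll": 0,"fingers": 1},
  {"dx": 0.53,"dy": -0.83,"dz": 0,"roll": 0,"fingers": 1},
  {"dx": 0.53,"dy": -0.83,"dz": 0,"roll": 0,"fingers": 1},
  {"dx": 0.53,"dy": -0.83,"dz": 0,"roll": 0,"fingers": 1},
  {"dx": 0.53,"dy": -0.83,"dz": 0,"roll": 0,"fingers": 1},
  {"dx": 0.53,"dy": -0.83,"dz": 0,"roll": 0,"fingers": 1},
  {"dx": 0,"dy": 0,"dz": 0,"roll": 0,"fingers": 1},
  {"dx": 0,"dy": 0,"dz": 0,"roll": 0,"fingers": 1},
  {"dx": 0,"dy": 0,"dz": 0,"roll": 0,"fingers": 1},
])

```text
time: 2.35
tool_pos: [0.6156, -0.1756, 0.2308]
tcp_rot: [3.135, -0.189, -0.002]
wrist_force: [-0.7, -0.6, 0.1]
width: 0.001
```

Call:
play_rows([
  {"dx": 0,"dy": 0,"dz": 0.59,"roll": 0,"fingers": 1},
  {"dx": 0,"dy": 0,"dz": 0.59,"roll": 0,"fingers": 1},
  {"dx": 0,"dy": 0,"dz": 0.59,"roll": 0,"fingers": 1},
  {"dx": -0.095,"dy": 0,"dz": 0.217,"roll": 0,"fingers": 1},
  {"dx": -0.095,"dy": 0,"dz": 0.217,"roll": 0,"fingers": 1},
  {"dx": -0.095,"dy": 0,"dz": 0.217,"roll": 0,"fingers": 1},
  {"dx": -0.14,"dy": 0,"dz": 0.205,"roll": 0,"fingers": 1},
  {"dx": -0.14,"dy": 0,"dz": 0.205,"roll": 0,"fingers": 1},
  {"dx": -0.07,"dy": 0,"dz": 0.23,"roll": 0,"fingers": 1},
  {"dx": -0.07,"dy": 0,"dz": 0.23,"roll": 0,"fingers": 1},
  {"dx": -0.02,"dy": 0,"dz": 0.18,"roll": 0,"fingers": 1},
  {"dx": -0.02,"dy": 0,"dz": 0.18,"roll": 0,"fingers": 1},
  {"dx": 0,"dy": 0,"dz": 0.11,"roll": 0,"fingers": 1},
  {"dx": 0,"dy": 0,"dz": 0.11,"roll": 0,"fingers": 1},
  {"dx": 0,"dy": 0,"dz": 0,"roll": 0,"fingers": 1},
  {"dx": 0,"dy": 0,"dz": 0,"roll": 0,"fingers": 1},
])

```text
time: 3.68
tool_pos: [0.5866, -0.1719, 0.0762]
tcp_rot: [-3.136, 0.192, 0.0]
wrist_force: [0.5, -0.1, -0.3]
width: -0.001
```

Call:
play_rows([
  {"dx": 0,"dy": 0,"dz": 0.06,"roll": 0,"fingers": 1},
  {"dx": 0,"dy": 0,"dz": 0.05,"roll": 0,"fingers": 1},
  {"dx": 0,"dy": 0,"dz": 0,"roll": 0,"fingers": 1},
  {"dx": 0,"dy": 0,"dz": 0,"roll": 0,"fingers": 1},
])

```text
time: 4.02
tool_pos: [0.5865, -0.172, 0.0721]
tcp_rot: [-3.136, 0.192, -0.0]
wrist_force: [1.0, -0.4, -0.2]
width: -0.001
```

Call:
play_rows([
  {"dx": 0,"dy": 0,"dz": 0.04,"roll": 0,"fingers": 1},
  {"dx": 0,"dy": 0,"dz": 0.02,"roll": 0,"fingers": 1},
  {"dx": 0,"dy": 0,"dz": 0,"roll": 0,"fingers": 1},
])

```text
time: 4.27
tool_pos: [0.5866, -0.1721, 0.0705]
tcp_rot: [3.136, -0.192, 0.001]
wrist_force: [-1.7, 0.5, 3.8]
width: -0.002
```

```bash
python3 - <<'E'
from h import *
print(bot.read_state()["wrist_force"])
c=cam("scene");save(c,"lid")
im=c["pixels"][...,::-1][120:250,180:330];cv2.imwrite("pics/lid.png",cv2.resize(im,None,fx=4,fy=4,interpolation=cv2.INTER_CUBIC))
E
```

```text
[-1.73897484  0.46068561  3.81065987]
```

View pics/lid.png

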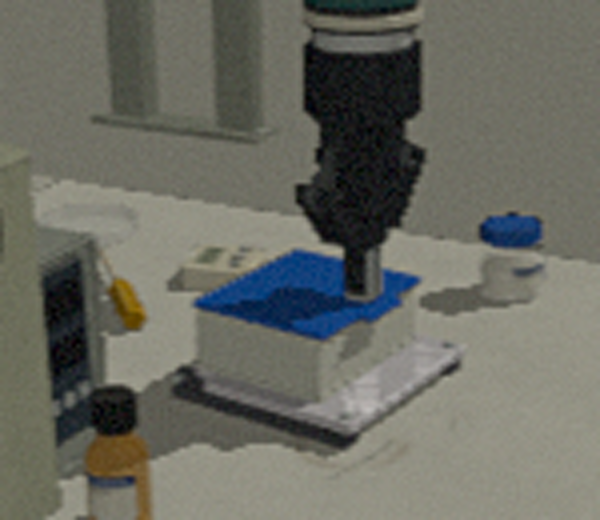

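The lid looks shut, lying flat on the rim. The TCP is at 70.5 mm with 3.8 N. I'll press once more, retreat, and go above the wedge.

Call:
play_rows([
  {"dx": 0,"dy": 0,"dz": 0.03,"roll": 0,"fingers": 1},
  {"dx": 0,"dy": 0,"dz": 0,"roll": 0,"fingers": 1},
])

```text
time: 4.48
tool_pos: [0.5867, -0.1721, 0.0703]
tcp_rot: [3.136, -0.192, 0.001]
wrist_force: [-4.2, 1.6, 11.1]
width: -0.0
```

Call:
play_rows([
  {"dx": 0,"dy": 0,"dz": -0.5,"roll": 0,"fingers": 1},
  {"dx": 0,"dy": 0,"dz": -0.9,"roll": 0,"fingers": 1},
  {"dx": 0,"dy": 0,"dz": -0.9,"roll": 0,"fingers": 0},
  {"dx": -0.393,"dy": -0.864,"dz": 0,"roll": 0,"fingers": 0},
  {"dx": -0.393,"dy": -0.864,"dz": 0,"roll": 0,"fingers": 0},
  {"dx": -0.393,"dy": -0.864,"dz": 0,"roll": 0,"fingers": 0},
  {"dx": -0.393,"dy": -0.864,"dz": 0,"roll": 0,"fingers": 0},
  {"dx": -0.393,"dy": -0.864,"dz": 0,"roll": 0,"fingers": 0},
  {"dx": -0.393,"dy": -0.864,"dz": 0,"roll": 0,"fingers": 0},
  {"dx": -0.393,"dy": -0.864,"dz": 0,"roll": 0,"fingers": 0},
  {"dx": -0.393,"dy": -0.864,"dz": 0,"roll": 0,"fingers": 0},
  {"dx": -0.393,"dy": -0.864,"dz": 0,"roll": 0,"fingers": 0},
  {"dx": -0.393,"dy": -0.864,"dz": 0,"roll": 0,"fingers": 0},
  {"dx": -0.393,"dy": -0.864,"dz": 0,"roll": 0,"fingers": 0},
  {"dx": -0.393,"dy": -0.864,"dz": 0,"roll": 0,"fingers": 0},
  {"dx": 0,"dy": 0,"dz": 0,"roll": 0.7,"fingers": 0},
  {"dx": 0,"dy": 0,"dz": 0,"roll": 0.7,"fingers": 0},
  {"dx": 0,"dy": 0,"dz": 0,"roll": 0,"fingers": 0},
  {"dx": 0,"dy": 0,"dz": 0,"roll": 0,"fingers": 0},
])

```text
time: 6.07
tool_pos: [0.4496, 0.2628, 0.1602]
tcp_rot: [3.123, -0.342, -0.0]
wrist_force: [-0.3, 0.7, -0.3]
width: 0.999
```

```bash
python3 - <<'E'
from h import *
c=cam("top");P=cloud(c);np.savez("top1.npz",**c)
hsv=cv2.cvtColor(c["pixels"],cv2.COLOR_RGB2HSV);H,S,V=[hsv[...,i] for i in range(3)]
lid=(H>100)&(H<125)&(S>110)&(P[...,0]>.5)&(P[...,0]<.75)&(P[...,1]>-.3)&(P[...,1]<-.05)&(P[...,2]<.25)
q=P[lid];m=q.mean(0);n=np.linalg.svd(q-m)[2][2];print("lid",len(q),m,n*np.sign(n[2]),np.percentile(q[:,2],[2,50,98]))
r=cv2.minAreaRect(q[:,:2].astype(np.float32));print(r)
sel=(P[...,2]>.012)&(P[...,2]<.028)&(P[...,0]>.5)&(P[...,0]<.6)&(P[...,1]>-.3)&(P[...,1]<-.05)
q=P[sel];print("plate strip",len(q),q.mean(0),cv2.minAreaRect(q[:,:2].astype(np.float32)))
E
```

```text
lid 1711 [ 0.6262342  -0.17091403  0.0718216 ] [ 1.79328670e-04 -2.20892100e-03  9.99997544e-01] [0.06852527 0.07180819 0.07555449]
((0.6238532066345215, -0.1706905961036682), (0.12347406893968582, 0.11600816994905472), 82.68206787109375)
plate strip 652 [ 0.56292161 -0.16447553  0.02142411] ((0.5713662505149841, -0.1658387929201126), (0.15240564942359924, 0.062182262539863586), 87.53357696533203)
```

Lid confirmed shut: the normal is vertical, the height about 71 mm, and the yaw about -7.1°. Next is the wedge grasp.

Call:
play_rows([
  {"dx": 0,"dy": 0,"dz": 0.8,"roll": 0,"fingers": 0},
  {"dx": 0,"dy": 0,"dz": 0.8,"roll": 0,"fingers": 0},
  {"dx": 0,"dy": 0,"dz": 0.8,"roll": 0,"fingers": 0},
  {"dx": 0,"dy": 0,"dz": 0.8,"roll": 0,"fingers": 0},
  {"dx": 0,"dy": 0,"dz": 0.4,"roll": 0,"fingers": 0},
  {"dx": 0,"dy": 0,"dz": 0.2,"roll": 0,"fingers": 0},
  {"dx": 0,"dy": 0,"dz": 0,"roll": 0,"fingers": 0},
  {"dx": 0,"dy": 0,"dz": 0,"roll": 0,"fingers": 0.4},
  {"dx": 0,"dy": 0,"dz": 0,"roll": 0,"fingers": 0.6},
  {"dx": 0,"dy": 0,"dz": 0,"roll": 0,"fingers": 0.8},
  {"dx": 0,"dy": 0,"dz": 0,"roll": 0,"fingers": 1},
  {"dx": 0,"dy": 0,"dz": 0,"roll": 0,"fingers": 1},
  {"dx": 0,"dy": 0,"dz": 0,"roll": 0,"fingers": 1},
  {"dx": 0,"dy": 0,"dz": 0,"roll": 0,"fingers": 1},
], grip_force=50)

```text
time: 7.28
tool_pos: [0.4512, 0.2635, 0.01]
tcp_rot: [-3.121, 0.345, -0.004]
wrist_force: [-0.0, 0.1, 6.5]
width: 0.343
```

```bash
python3 - <<'E'
from h import *
c=cam("scene")
im=c["pixels"][...,::-1][250:384,130:300];cv2.imwrite("pics/grip.png",cv2.resize(im,None,fx=4,fy=4,interpolation=cv2.INTER_CUBIC))
E
```

```text
(no output)
```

View pics/grip.png

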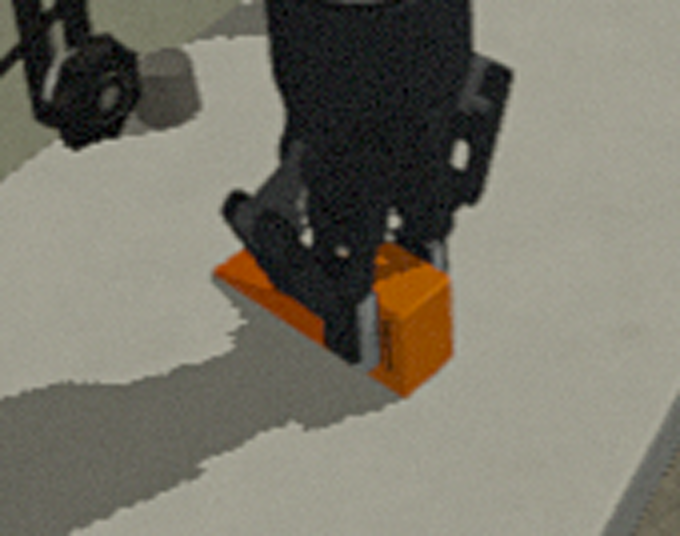

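Call:
play_rows([
  {"dx": 0,"dy": 0,"dz": -0.2,"roll": 0,"fingers": 1},
  {"dx": 0,"dy": 0,"dz": -0.2,"roll": 0,"fingers": 1},
  {"dx": 0,"dy": 0,"dz": 0,"roll": -0.69,"fingers": 1},
  {"dx": 0,"dy": 0,"dz": 0,"roll": -0.69,"fingers": 1},
  {"dx": 0.073,"dy": 0.855,"dz": 0,"roll": 0,"fingers": 1},
  {"dx": 0.073,"dy": 0.855,"dz": 0,"roll": 0,"fingers": 1},
  {"dx": 0.073,"dy": 0.855,"dz": 0,"roll": 0,"fingers": 1},
  {"dx": 0.073,"dy": 0.855,"dz": 0,"roll": 0,"fingers": 1},
  {"dx": 0.073,"dy": 0.855,"dz": 0,"roll": 0,"fingers": 1},
  {"dx": 0.073,"dy": 0.855,"dz": 0,"roll": 0,"fingers": 1},
  {"dx": 0.073,"dy": 0.855,"dz": 0,"roll": 0,"fingers": 1},
  {"dx": 0.073,"dy": 0.855,"dz": 0,"roll": 0,"fingers": 1},
  {"dx": 0.073,"dy": 0.855,"dz": 0,"roll": 0,"fingers": 1},
  {"dx": 0.073,"dy": 0.855,"dz": 0,"roll": 0,"fingers": 1},
  {"dx": 0.073,"dy": 0.855,"dz": 0,"roll": 0,"fingers": 1},
  {"dx": 0.073,"dy": 0.855,"dz": 0,"roll": 0,"fingers": 1},
  {"dx": 0,"dy": 0,"dz": 0,"roll": 0,"fingers": 1},
  {"dx": 0,"dy": 0,"dz": 0,"roll": 0,"fingers": 1},
  {"dx": 0,"dy": 0,"dz": 0,"roll": 0,"fingers": 1},
])

```text
time: 8.92
tool_pos: [0.4335, -0.1486, 0.0246]
tcp_rot: [-3.135, 0.196, 0.001]
wrist_force: [-0.2, 0.5, -1.1]
width: 0.349
```

Call:
play_rows([
  {"dx": 0,"dy": 0,"dz": 0.15,"roll": 0,"fingers": 1},
  {"dx": 0,"dy": 0,"dz": 0.15,"roll": 0,"fingers": 1},
  {"dx": 0,"dy": 0,"dz": 0.06,"roll": 0,"fingers": 1},
  {"dx": 0,"dy": 0,"dz": 0,"roll": 0,"fingers": 1},
  {"dx": 0,"dy": 0,"dz": 0,"roll": 0,"fingers": 1},
])

```text
time: 9.33
tool_pos: [0.4335, -0.1475, 0.01]
tcp_rot: [-3.135, 0.191, 0.003]
wrist_force: [-3.0, 1.5, 6.1]
width: 0.344
```

```bash
python3 - <<'E'
from h import *
s=bot.read_state();print(s["tool_pos"],s["tcp_rot"],s["wrist_force"])
c=cam("top");P=cloud(c);np.savez("top2.npz",**c)
hsv=cv2.cvtColor(c["pixels"],cv2.COLOR_RGB2HSV);H,S,V=[hsv[...,i] for i in range(3)]
o=(H<14)&(S>100)&(P[...,0]<.6)&(P[...,0]>.35)&(P[...,1]<0)&(P[...,1]>-.3)
q=P[o];print(len(q),q.min(0),q.max(0))
psi=np.radians(-7.1);u=np.array([np.cos(psi),np.sin(psi)]);n=np.array([-u[1],u[0]]);t=s["tool_pos"][:2]
a=(q[:,:2]-t)@u;b=(q[:,:2]-t)@n
for lo in np.arange(.02,.11,.01):
    w=(a>=lo)&(a<lo+.01)
    if w.any(): print(lo.round(2),w.sum(),"z",q[w,2].mean().round(4),"z expected",(21-(lo*1000+5-22)/4).round(1),"lat",np.percentile(b[w],[5,50,95]).round(4))
print("amax",a.max())
im=c["pixels"][...,::-1];x=im[150:260,225:345];cv2.imwrite("pics/pre.png",cv2.resize(x,None,fx=5,fy=5,interpolation=cv2.INTER_CUBIC))
E
```

```text
[ 0.43345748 -0.14751998  0.00999052] [-3.13499534e+00  1.91101944e-01  2.78226516e-03] [-2.9630074   1.48924087  6.0961786 ]
25 [ 0.48099768 -0.16866446  0.00257433] [ 0.52732833 -0.1228728   0.377712  ]
0.04 5 z 0.3711 z expected 15.3 lat [0.0175 0.0266 0.0302]
0.08 9 z 0.006 z expected 5.3 lat [-0.0103 -0.0043  0.0158]
0.09 11 z 0.0046 z expected 2.8 lat [-0.0083  0.002   0.0122]
amax 0.09434137049111233
```

View pics/pre.png

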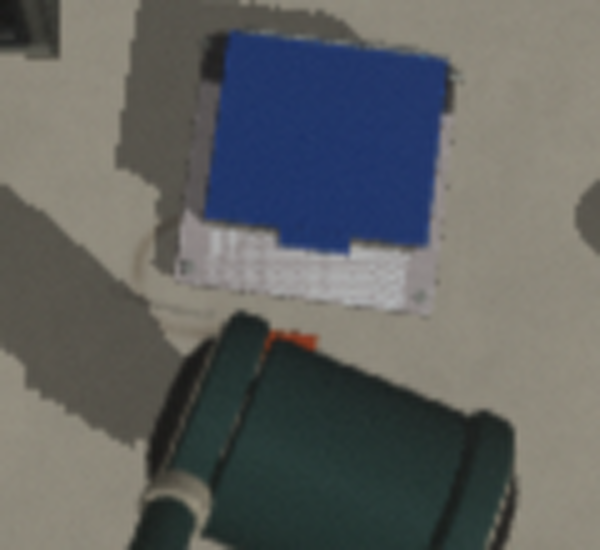

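The picture shows the wedge tip between crop (267,333) and (317,337). The plate's front corners are at (180,282) and (430,313), and the tip is clear of the plate.

```bash
python3 - <<'E'
from h import *
c=dict(np.load("top2.npz"));psi=np.radians(-7.1);u=np.array([np.cos(psi),np.sin(psi)]);n=np.array([-u[1],u[0]])
f=lambda x,y,z:ray(c,225+x/5,150+y/5,z)
L,R=f(180,282,.02),f(430,313,.02);print(L,R,np.linalg.norm(L-R))
a,b=f(267,333,.003),f(317,337,.003);print(a,b,np.linalg.norm(a-b))
t=np.array([.43346,-.14752]);F=np.array([.5446,-.1617]);tip=((a+b)/2)[:2];M=((L+R)/2)[:2]
print("tip vs tcp",(tip-t)@u,(tip-t)@n,"F-tcp",(F-t)@u,(F-t)@n,"M-tcp",(M-t)@u,(M-t)@n,"M-tip",(M-tip)@u,(M-tip)@n)
# depth based front-edge: boundary of plate by columns
P=cloud(c);hsv=c["pixels"]
q=P[(P[...,2]>.013)&(P[...,2]<.028)&(P[...,1]<-.06)&(P[...,1]>-.27)&(P[...,0]>.5)&(P[...,0]<.575)]
A=(q[:,:2]-t)@u;B=(q[:,:2]-t)@n
print("strip lat",np.percentile(B,[1,99]), "front per lat",[ (round(l,2),round(A[(B>l)&(B<l+.02)].min(),4)) for l in np.arange(-.07,.07,.02) if ((B>l)&(B<l+.02)).any()])
E
```

```text
[ 0.5523055  -0.09265152  0.02      ] [ 0.53622522 -0.23631228  0.02      ] 0.14455790665261778
[ 0.52535342 -0.14373357  0.003     ] [ 0.52339284 -0.17284313  0.003     ] 0.02917550318778388
tip vs tcp 0.09154698728862405 0.0005512190337211495 F-tcp 0.11204044051677335 -0.00033419875427787536 M-tcp 0.1120522140767596 -0.003136126269605218 M-tip 0.020505226788135555 -0.0036873453033263682
strip lat [-0.07376637  0.07234961] front per lat [(np.float64(-0.07), np.float64(0.1126)), (np.float64(-0.05), np.float64(0.1125)), (np.float64(-0.03), np.float64(0.1124)), (np.float64(-0.01), np.float64(0.1125)), (np.float64(0.01), np.float64(0.1121)), (np.float64(0.03), np.float64(0.1121)), (np.float64(0.05), np.float64(0.112)), (np.float64(0.07), np.float64(0.1113))]
```

Call:
play_rows([
  {"dx": 0.2,"dy": 0,"dz": 0,"roll": 0,"fingers": 1},
  {"dx": 0.2,"dy": 0,"dz": 0,"roll": 0,"fingers": 1},
  {"dx": 0.2,"dy": 0,"dz": 0,"roll": 0,"fingers": 1},
  {"dx": 0.2,"dy": 0,"dz": 0,"roll": 0,"fingers": 1},
  {"dx": 0.2,"dy": 0,"dz": 0,"roll": 0,"fingers": 1},
  {"dx": 0.2,"dy": 0,"dz": 0,"roll": 0,"fingers": 1},
  {"dx": 0,"dy": 0,"dz": 0,"roll": 0,"fingers": 1},
  {"dx": 0,"dy": 0,"dz": 0,"roll": 0,"fingers": 1},
])

```text
time: 10.05
tool_pos: [0.4823, -0.1539, 0.01]
tcp_rot: [-3.136, 0.192, -0.001]
wrist_force: [1.3, 0.1, 1.3]
width: 0.342
```

```bash
cat > lift.py <<'E'
from h import *
import sys
psi=np.radians(-7.1);u=np.array([np.cos(psi),np.sin(psi)]);n=np.array([-u[1],u[0]]);O=np.array([.619,-.171])
def meas(cs):
    out=[]
    for c in cs:
        P=cloud(c);a=(P[...,:2]-O)@u;b=(P[...,:2]-O)@n;z=P[...,2]
        s=(a>-.073)&(a<-.058)&(abs(b)<.065)&(z>.01)&(z<.035)
        l=(a>-.043)&(a<.058)&(abs(b)<.055)&(z>.055)&(z<.09)
        k=np.polyfit(a[l],z[l],1)
        out.append((z[s].mean()*1e3,s.sum(),np.polyval(k,-.045)*1e3,k[0]))
    return np.mean(out,0)
if __name__=="__main__":
    print("base",meas([dict(np.load("top1.npz")),dict(np.load("top2.npz"))]))
    s=bot.read_state();t=s["tool_pos"];print("tcp a,b",((t[:2]-O)@u).round(4),((t[:2]-O)@n).round(4),t[2],s["wrist_force"].round(1),s["time"])
    print("now",meas([cam("top") for _ in range(3)]))
E
python3 lift.py
```

```text
base [ 2.13848709e+01  2.34000000e+02  7.19011654e+01 -9.64079186e-04]
tcp a,b -0.1377 0.0001 0.00998963347646458 [1.3 0.1 1.3] 10.05
now [2.12607509e+01 2.66666667e+00 7.17660796e+01 2.31673234e-03]
```

Call:
play_rows([
  {"dx": 0.05,"dy": 0,"dz": 0,"roll": 0,"fingers": 1},
  {"dx": 0.05,"dy": 0,"dz": 0,"roll": 0,"fingers": 1},
  {"dx": 0.05,"dy": 0,"dz": 0,"roll": 0,"fingers": 1},
  {"dx": 0,"dy": 0,"dz": 0,"roll": 0,"fingers": 1},
  {"dx": 0,"dy": 0,"dz": 0,"roll": 0,"fingers": 1},
])

```text
time: 10.62
tool_pos: [0.4854, -0.155, 0.0099]
tcp_rot: [-3.135, 0.194, 0.007]
wrist_force: [-5.1, 1.7, 8.1]
width: 0.343
```

```bash
python3 lift.py
```

```text
base [ 2.13848709e+01  2.34000000e+02  7.19011654e+01 -9.64079186e-04]
tcp a,b -0.1345 -0.0007 0.009878605155661926 [-5.1  1.7  8.1] 10.6167
now [2.15031941e+01 4.00000000e+00 7.18514893e+01 2.70545228e-05]
```

Call:
play_rows([
  {"dx": 0.05,"dy": 0,"dz": 0,"roll": 0,"fingers": 1},
  {"dx": 0.05,"dy": 0,"dz": 0,"roll": 0,"fingers": 1},
  {"dx": 0,"dy": 0,"dz": 0,"roll": 0,"fingers": 1},
  {"dx": 0,"dy": 0,"dz": 0,"roll": 0,"fingers": 1},
])

```text
time: 11.1
tool_pos: [0.4888, -0.1555, 0.0099]
tcp_rot: [-3.135, 0.194, 0.009]
wrist_force: [-7.1, 0.6, 10.5]
width: 0.344
```

```bash
python3 lift.py
```

```text
base [ 2.13848709e+01  2.34000000e+02  7.19011654e+01 -9.64079186e-04]
tcp a,b -0.1311 -0.0007 0.009867913126051092 [-7.1  0.6 10.5] 11.1
now [2.20770849e+01 4.00000000e+00 7.18877288e+01 6.19307542e-04]
```

Call:
play_rows([
  {"dx": 0.05,"dy": 0,"dz": 0,"roll": 0,"fingers": 1},
  {"dx": 0.05,"dy": 0,"dz": 0,"roll": 0,"fingers": 1},
  {"dx": 0.05,"dy": 0,"dz": 0,"roll": 0,"fingers": 1},
  {"dx": 0,"dy": 0,"dz": 0,"roll": 0,"fingers": 1},
  {"dx": 0,"dy": 0,"dz": 0,"roll": 0,"fingers": 1},
])

```text
time: 11.67
tool_pos: [0.4891, -0.1554, 0.0098]
tcp_rot: [-3.133, 0.191, 0.027]
wrist_force: [-24.2, 2.0, 28.0]
width: 0.346
```

```bash
python3 lift.py
```

```text
base [ 2.13848709e+01  2.34000000e+02  7.19011654e+01 -9.64079186e-04]
tcp a,b -0.1308 -0.0005 0.009784103706368796 [-24.2   2.   28. ] 11.6667
now [ 2.19850597e+01  3.66666667e+00  7.20066276e+01 -1.01428420e-03]
```

The push is jamming: 24 N back and 28 N up, with the tool pitching nose-down. I'll relieve the downward press; the commanded advance is still within the safe lift.

Call:
play_rows([
  {"dx": 0,"dy": 0,"dz": -0.025,"roll": 0,"fingers": 1},
  {"dx": 0,"dy": 0,"dz": 0,"roll": 0,"fingers": 1},
  {"dx": 0,"dy": 0,"dz": 0,"roll": 0,"fingers": 1},
])

```text
time: 12.07
tool_pos: [0.4898, -0.1553, 0.0098]
tcp_rot: [-3.133, 0.193, 0.024]
wrist_force: [-17.6, 1.2, 17.9]
width: 0.343
```

```bash
python3 lift.py; python3 - <<'E'
from h import *
c=cam("scene");im=c["pixels"][...,::-1][150:250,200:330];cv2.imwrite("pics/jam.png",cv2.resize(im,None,fx=5,fy=5,interpolation=cv2.INTER_CUBIC))
E
```

```text
base [ 2.13848709e+01  2.34000000e+02  7.19011654e+01 -9.64079186e-04]
tcp a,b -0.1301 -0.0004 0.00977311331593448 [-17.6   1.2  17.9] 12.0667
now [2.13492734e+01 4.00000000e+00 7.19908630e+01 2.14890629e-04]
```

View pics/jam.png

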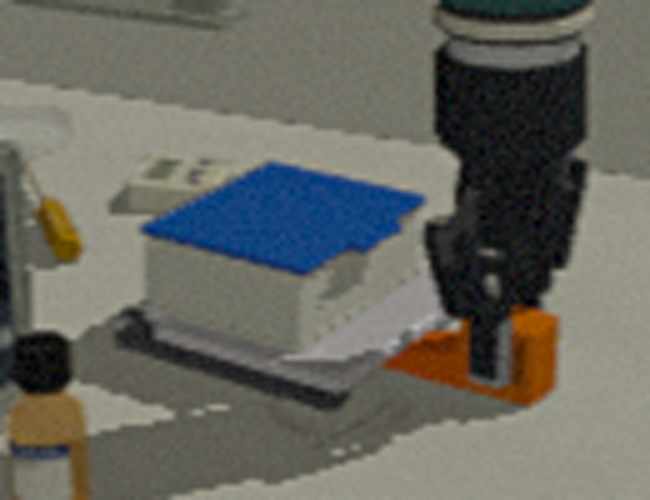

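The wedge lies straight in under the middle of the front edge with nothing else in the way, and the lid is shut. Press force caused the jam, so I'll relieve it further.

Call:
play_rows([
  {"dx": 0,"dy": 0,"dz": -0.025,"roll": 0,"fingers": 1},
  {"dx": 0,"dy": 0,"dz": 0,"roll": 0,"fingers": 1},
  {"dx": 0,"dy": 0,"dz": 0,"roll": 0,"fingers": 1},
])

```text
time: 12.52
tool_pos: [0.491, -0.1553, 0.0098]
tcp_rot: [-3.133, 0.194, 0.019]
wrist_force: [-11.8, 0.6, 6.2]
width: 0.341
```

```bash
python3 lift.py
```

```text
base [ 2.13848709e+01  2.34000000e+02  7.19011654e+01 -9.64079186e-04]
tcp a,b -0.129 -0.0003 0.009830505906885237 [-11.8   0.6   6.2] 12.5167
now [ 2.21685390e+01  4.00000000e+00  7.22964945e+01 -3.29404012e-03]
```

Call:
play_rows([
  {"dx": 0.04,"dy": 0,"dz": -0.015,"roll": 0,"fingers": 1},
  {"dx": 0.04,"dy": 0,"dz": 0,"roll": 0,"fingers": 1},
  {"dx": 0,"dy": 0,"dz": 0,"roll": 0,"fingers": 1},
  {"dx": 0,"dy": 0,"dz": 0,"roll": 0,"fingers": 1},
])

```text
time: 13.0
tool_pos: [0.4943, -0.1555, 0.0098]
tcp_rot: [-3.133, 0.193, 0.019]
wrist_force: [-8.3, 1.4, 1.0]
width: 0.341
```

```bash
python3 lift.py
```

```text
base [ 2.13848709e+01  2.34000000e+02  7.19011654e+01 -9.64079186e-04]
tcp a,b -0.1256 -0.0001 0.009847156326013285 [-8.3  1.4  1. ] 13.0
now [ 2.32711832e+01  3.00000000e+00  7.28568099e+01 -7.62092554e-03]
```

Call:
play_rows([
  {"dx": 0.05,"dy": 0,"dz": 0,"roll": 0,"fingers": 1},
  {"dx": 0.05,"dy": 0,"dz": 0,"roll": 0,"fingers": 1},
  {"dx": 0.025,"dy": 0,"dz": 0,"roll": 0,"fingers": 1},
  {"dx": 0,"dy": 0,"dz": 0,"roll": 0,"fingers": 1},
  {"dx": 0,"dy": 0,"dz": 0,"roll": 0,"fingers": 1},
])

```text
time: 13.57
tool_pos: [0.4992, -0.1561, 0.0098]
tcp_rot: [-3.133, 0.193, 0.02]
wrist_force: [-9.5, 1.2, 0.8]
width: 0.341
```

```bash
python3 lift.py
```

```text
base [ 2.13848709e+01  2.34000000e+02  7.19011654e+01 -9.64079186e-04]
tcp a,b -0.1207 -0.0 0.009847372088804568 [-9.5  1.2  0.8] 13.5667
now [ 2.34770658e+01  4.00000000e+00  7.40111740e+01 -1.82498596e-02]
```

Call:
play_rows([
  {"dx": 0.045,"dy": 0,"dz": 0,"roll": 0,"fingers": 1},
  {"dx": 0,"dy": 0,"dz": 0,"roll": 0,"fingers": 1},
  {"dx": 0,"dy": 0,"dz": 0,"roll": 0,"fingers": 1},
  {"dx": 0,"dy": 0,"dz": 0,"roll": 0,"fingers": 1},
  {"dx": 0,"dy": 0,"dz": 0,"roll": 0,"fingers": 1},
])

```text
time: 14.13
tool_pos: [0.5008, -0.1563, 0.0098]
tcp_rot: [-3.133, 0.193, 0.02]
wrist_force: [-9.5, 0.7, 1.2]
width: 0.342
```

```bash
python3 lift.py; python3 - <<'E'
from h import *
c=cam("scene");im=c["pixels"][...,::-1][150:250,200:330];cv2.imwrite("pics/end.png",cv2.resize(im,None,fx=6,fy=6,interpolation=cv2.INTER_CUBIC))
t=cam("top");P=cloud(t)
for nm,u,v in(("bottle",211,177),("stopper",170,174),("jar",368,203)): print(nm,P[v,u])
E
```

```text
base [ 2.13848709e+01  2.34000000e+02  7.19011654e+01 -9.64079186e-04]
tcp a,b -0.1191 -0.0 0.009842789192489786 [-9.5  0.7  1.2] 14.1333
now [ 2.40625295e+01  2.33333333e+00  7.44666213e+01 -2.33420799e-02]
bottle [0.62355089 0.04576495 0.08055092]
stopper [0.64188867 0.17153356 0.03066022]
jar [ 0.55992874 -0.3882732   0.06143161]
```

View pics/end.png

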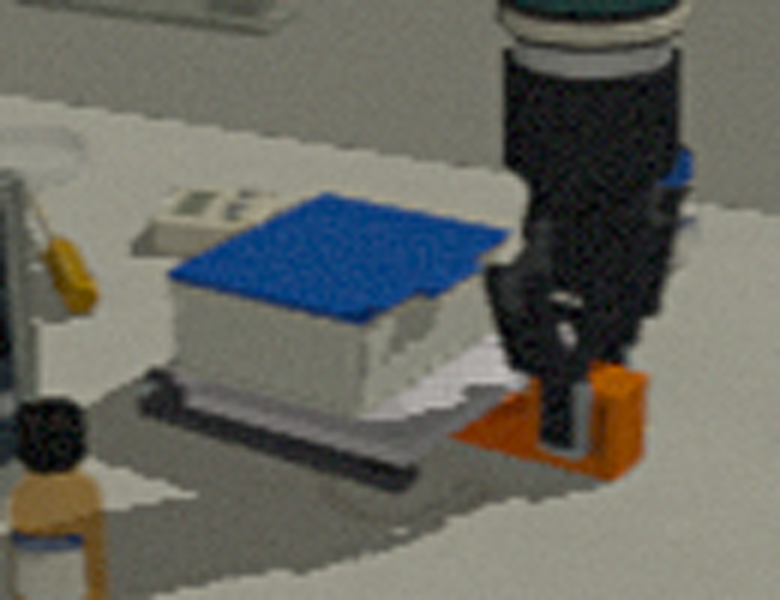

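```bash
python3 -c "
from workcell import bot
print(bot.finish_job())"
```

```text
the job is handed in; nothing more can be done
None
```

The lid is shut and the wedge, still gripped, is under the middle of the plate's front edge. I handed the job in at about 14.5 s of the 51 s. No verdict was reported.

**Lid:** I pushed it down with the shut fingers. The top-camera depth then showed it level at about 71 mm (70 mm is shut).

**Lift:** The front edge is up 3.2 mm by the lid's slope and 3.25 mm by the rise at its front. The last reading before that was about 2.5 mm, and I saw nothing higher.

**Plate support:** The last scene picture showed the wedge in under the front edge. I could not see the gap over the rest pads, so that the pads carry nothing is inferred from the lift.

**Wedge:** It is gripped at 50 N, on the edge's centre line to about 1–3 mm; two of my estimates of the plate's middle differed by that much.

**Other objects:** The bottle, jar and stopper read within about 1 mm sideways of their start positions. The bottle's height reading differed by 2 mm, which I take as depth noise.

**What went wrong:** The first push jammed, with 24 N back and 28 N up at the wrist, well under the 120 N limit. I raised the commanded height by about 2.6 mm in all, and the push then went smoothly.

**Not checked directly:** The tool ended pitched about 0.7° nose-down. I take the wedge to be flat because the tool height never rose by more than 0.1 mm, but I did not measure the wedge's own tilt.

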